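# Pump the hand lubricator until the indicator pin pops out

## Robot

A 7-joint arm with a two-finger parallel gripper is mounted at the origin on the work surface. World frame = base frame: x ahead of the robot, y to its left, z up, the work surface at z = 0. Lengths are in m, angles in rad, forces in N, time in s.
With the tool pointing down it reaches from about 0.425 to 1.025 m from the base axis. Payload 3.6 kg.
Tool frame: the origin (TCP) lies midway between the tips of the shut fingers; the grasp point (between the pads) lies manip.pinch_z behind it (manip.pinch_z is the distance from the TCP to the grasp point, in m); x points along the fingers, y is the direction in which the jaws open and shut, and the axes are right-handed (so a half turn about x gives the same grasp; the last joint's range is limited). The gripper opens to 85 mm and grips with 20 to 120 N. Pads are 22 mm wide; open, the fingers measure 114 mm over their backs; the gripper's body (76 mm by 85 mm) begins 54 mm behind the grasp point. The pads swing forward as they close: fully open they stand 13 mm farther back than shut.
Start: joints at [-1.296, 0.591, 0.048, 1.609, -0.033, 0.943, -0.034], TCP at [0.261, 0.676, 0.231] pointing down, gripper open.
Joint ranges: [-2.69, 2.69], [-0.47, 2.24], [-1.27, 1.36], [0.19, 2.51], [-1.53, 4.68], [0.08, 2.07], [-3.09, 3.09]. Speed limits (rad/s): [2.57, 2.57, 3.14, 3.14, 3.14, 3.14, 3.14].

## Interface

Orientations are given as a rotation vector (axis times angle).
In Python, from cell import manip, vision gives the robot as it stands.
- The arm moves only by the tool servo_tool, never from a script. Its argument "rows" is one flat list of numbers, 7 for each row, row after row: the shift along the tool's x, y, z in m, then the turn, a rotation vector about the tool's x, y, z in rad, then the finger opening in m, from 0 to 0.0854. In form: [dx, dy, dz, wx, wy, wz, grip, dx, dy, dz, wx, wy, wz, grip, ...]. A call has 1 to 12 rows; each row is the pose to reach, as a shift and turn from the pose commanded when the call began, along the tool's axes at that moment; what a row does not reach only later rows make up. A row lasts 1/12 s, in which the tool goes at most 41.7 mm and 7.16 degrees, less where a joint would pass 70% of its speed; a pose out of reach is approached as far as the arm can. A call with a gripper value outside its range is refused whole. The fingers move at their own pace and stop on an object; "squeeze" is the grip in N (left out, the last holds). Time passes only in rows, so rows that repeat a pose let the fingers close. It gives the time, the measured TCP pose, the force and the opening at its end, in the units of the state.
- manip.observe(): the state, without advancing time (a new reading comes with each control period).
- vision.snapshot(name): name is "side" or "top" or "wrist"; returns a dict with "image" (420x560x3 uint8, blue, green, red), "K" (3x3 intrinsics, pixels), "dist" ([k1, k2, p1, p2, k3] as OpenCV has them; the pictures are not rectified), "R" (3x3) and "t" (3): a world point X has camera coordinates R X + t; the wrist camera has in their place "T_tool_cam" (4x4, takes a point from camera to tool coordinates, whose origin is the TCP and whose axes are the tool frame's). Camera axes: x right, y down, z forward; pixel columns grow to the right and rows downward; lengths in m; the calibration is good to about 2 mm. A picture is of the moment at which its call begins: read the wrist's pose just before it. There is no depth.
- manip.finish_job(): hands the job in, once; it reports no verdict.
The state is a dict: "t": time; "joint_pos": joint angles; "joint_velocities": joint speeds; "joint_torque": joint torques, N m; "tcp_pos": TCP position; "ee_rot": TCP orientation; "wrist_force": force on the tool from outside, world axes, zero at the start; "torque": the same for the moment, N m; "width": opening from 0.0 (shut) to 1.0 (fully open).
Only numpy, scipy, OpenCV 4.12 (cv2) and the standard library are available. Lean on these libraries where they do the work, as an engineer would, in place of code of your own. Each camera call takes 0.05 s, during which the arm holds its last target. There are 200 camera calls.

## Task

Grease the bearings of the spindle on the bench: with the fingertips press the lubricator's spring plunger (the black mushroom button) all the way down and let it come all the way up again, stroke after stroke, until the steel indicator pin on the divider block pops fully out. Finish with the plunger back up and the hand off it. Do not touch the pin itself, and leave the loose bolt, spanner, bearing ring and yellow filter bowl where they stand.

Things in the scene. Friction and masses are not known exactly. Their poses are not given: they have to be found in the camera images.
- lubricator: Bolted-down unit on a dark steel plate 260 x 380 x 12 mm. Origin: centre of the plate's underside, on the bench; z up, y along the 380 mm. In its frame (mm): plunger axis (30, 75); clear reservoir (30, 148) with a knurled black filler cap 30 across, top at 134; pin axis (45, -92); spindle in two grey housings along x = -75, tops at 96, copper pipes to 113. Only the plunger stands above 134.
- plunger_top (a point): Centre of the top of the plunger's button: black mushroom 44 mm across, 17 mm thick, flat over its middle 20 mm, on a 14 mm steel stem out of the grey pump's barrel. 166 mm above the bench when up, 144 mm when fully down. Within 35 mm of its axis nothing else stands higher than 115 mm.
- plunger (a joint): Plunger stroke in m, downward: 0 = up, 0.022 = down on its stop. It pushes back with about 5 N at the top, 14 N at the bottom; let go, it comes up by itself in under 0.4 s. Each full stroke lifts the pin about 5 mm, a part stroke less (the first 5 to 8 mm may lift nothing). Strokes made after the pin is out do nothing more.
- indicator (a joint): How far the indicator pin has come up, in m: starts somewhere from 0 to 0.006, stays about where each stroke has left it (it may sink back up to 3 mm as the plunger rises), and once it has come some 0.021 it snaps out to 0.028 = fully out, within about a second. It takes 3 to 6 full strokes.
- pin_tip (a point): Centre of the top end of the indicator pin: 2 mm above its brass gland (gland_top) at joint value 0, 30 mm above it when fully out.
- gland_top (a point): Centre of the top of the brass hexagon gland, 21 mm wide, in which the pin slides, on one end of the aluminium divider block (50 x 100 mm, top 77 mm above the bench); 89 mm above the bench.
- pin: The indicator pin itself: plain steel rod 10 mm in diameter standing upright in the gland, 168 mm from the plunger's axis. Origin at its top end. Not to be touched.
- bolt: Loose steel bolt standing on its hexagon head on the base plate, 27 mm across and 55 mm tall. Origin: centre of the head's underside. Leave alone.
- filter_bowl: Loose yellow filter bowl standing on the bench beside the plate, 68 mm across, 106 mm tall. Origin: centre of its underside. Leave alone.
- bearing: Loose steel bearing ring lying on the bench beside the plate, 62 mm outside, 16 mm tall. Origin: centre of its underside. Leave alone.
- spanner: Loose steel spanner lying on the bench beyond the plate, 190 mm long. Leave alone.

How it is judged:
On the way, in this order (a step that is already met when the one before it is completed fails the run):
1. the plunger has been pressed all the way down (at least 19 of its 22 mm) (value of joint plunger above 0.019 m), for 0.04 s.
2. it has come all the way up again (within 3 mm) (value of joint plunger below 0.003 m), for 0.04 s.
3. it has been pressed all the way down a second time (value of joint plunger above 0.019 m), for 0.04 s.
4. the pin has popped fully out (at least 26 of its 28 mm) (value of joint indicator above 0.026 m), for 0.1 s.
At the end, for the whole second after the job is handed in: The pin stands at least 26 of its 28 mm out, the plunger is back up within 3 mm, and the bolt, spanner, bearing ring and filter bowl are at rest, upright as they were and within 25 mm of where they stood (value of joint indicator above 0.026 m and value of joint plunger below 0.003 m and distance of each of filter_bowl, bearing, spanner, bolt from where it was at the start of the episode below 0.025 m and angle between each of filter_bowl, bolt's own z axis and vertical below 0.4 rad and linear speed of each of filter_bowl, bearing, spanner, bolt below 0.02 m/s); the robot touches nothing.
It fails at once if the robot touches the indicator pin (over 0.5 N) (contact force between pin and the fingers above 0.5 N or contact force between pin and the arm above 0.5 N).
It fails at once if the bolt, spanner, bearing ring or filter bowl is lifted or shifted by more than 25 mm (distance of any of filter_bowl, bearing, spanner, bolt from where it was at the start of the episode above 0.025 m).
It fails at once if the bolt or the filter bowl is tipped over (not (angle between filter_bowl's own z axis and vertical below 0.4 rad) or not (angle between bolt's own z axis and vertical below 0.4 rad)).
It also fails if it takes over 51 s, if anything falls off the work surface, if the arm or the gripper's body presses on something with over 40 N, if the wrist force passes 120 N, or if a joint passes its speed limit or range.

## Working session

There is one attempt and no reset: what is moved stays moved. The work goes in short steps, Python scripts to look and compute and a tool call to move; the robot and the scene stay as the last step left them, time stands still between calls to the robot, and variables do not carry over. Pictures are saved under pics/ and viewed, about 8 in all and at most 12, crops included, and the job is handed in when it is done.

Besides the shell and the picture viewer there is one more tool, called after "Emit:" as name(argument=value, ...) on one line, values as JSON. servo_tool: Moves the arm, as the interface text tells. Its arguments: {"type":"object","properties":{"rows":{"type":"array","items":{"type":"number"}},"squeeze":{"type":"number"}},"required":["rows"]}

```bash
mkdir -p pics; ls; python3 - <<'E'
from cell import manip, vision
import cv2,pickle
s=manip.observe()
for k in ("t","tcp_pos","ee_rot","wrist_force","width"): print(k,s[k])
d={n:vision.snapshot(n) for n in("side","top")}
pickle.dump(d,open("snap.pkl","wb"))
for n in d: cv2.imwrite(f"pics/{n}0.png",d[n]["image"])
for n in d: print(n,d[n]["R"],d[n]["t"])
E
```

```text
pics
t 0.0
tcp_pos [0.26107214 0.6754901  0.23013019]
ee_rot [ 0.28759948  1.55166868 -0.29104401]
wrist_force [-0.10836703  0.4782474  -0.11930931]
width 0.9989070125472588
side [[-0.99814269 -0.06071553  0.00497935]
 [-0.04631412  0.70320326 -0.70947881]
 [ 0.03957488 -0.7083917  -0.70470918]] [0.55004878 0.09420085 1.20386904]
top [[ 9.58369226e-03 -9.99953976e-01  4.46019652e-04]
 [-9.94034751e-01 -9.57542061e-03 -1.08642646e-01]
 [ 1.08641916e-01  5.97838649e-04 -9.94080770e-01]] [0.01018714 0.58441339 1.28963356]
```

View pics/top0.png

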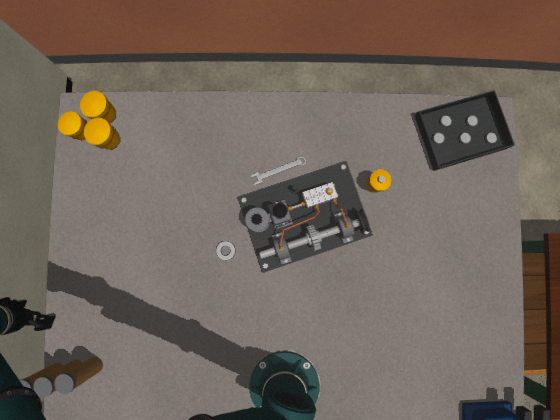

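View pics/side0.png

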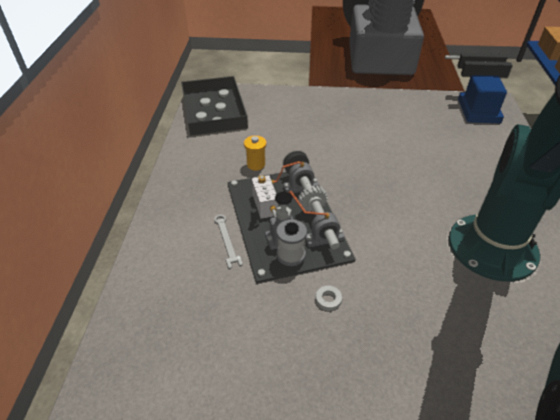

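The top view shows the plunger at about (280,209), the reservoir at (257,219), the gland and pin near (333,190) and the bowl at (380,181). In the side view the plunger is at about (284,197). I'll enlarge both.

```bash
python3 - <<'E'
import pickle,cv2,numpy as np
d=pickle.load(open("snap.pkl","rb"))
a=d["top"]["image"][155:280,230:385]; b=d["side"]["image"][140:280,220:360]
cv2.imwrite("pics/c1.png",np.vstack([np.pad(cv2.resize(a,None,fx=5,fy=5,interpolation=2)[:, :],((0,0),(0,0),(0,0)))])[:600,:800])
cv2.imwrite("pics/c2.png",cv2.resize(b,None,fx=4.2,fy=4.2,interpolation=2)[:600])
E
```

```text
(no output)
```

View pics/c1.png

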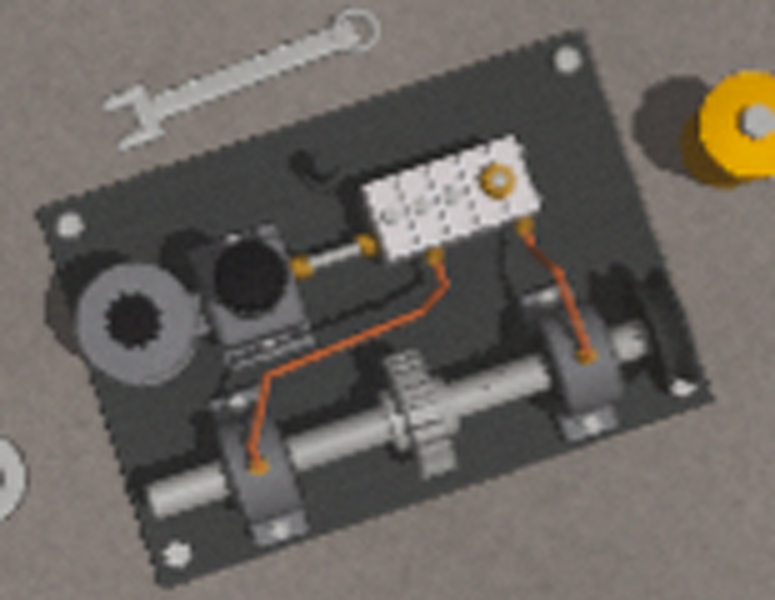

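View pics/c2.png

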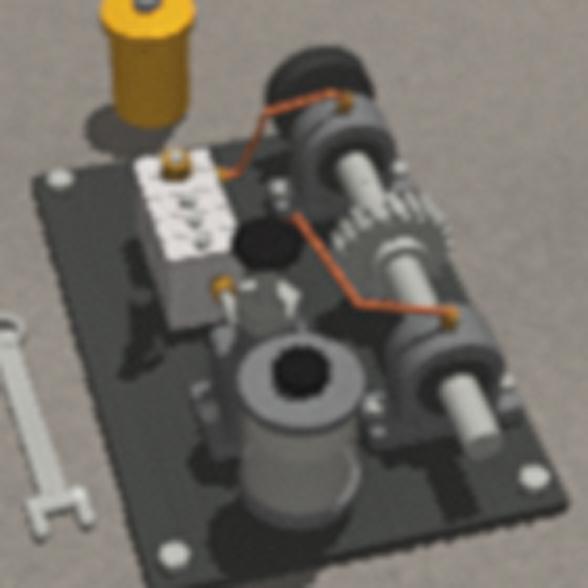

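In the top crop the button centre is at full-image (280.2,209.8) and the gland at (329.4,191). In the side crop they are at (283.8,197.9) and (261.9,178.8). The dark spot at top-crop (310,165) is probably the bolt.

```bash
cat > h.py <<'E'
import numpy as np,cv2
def ray(s,px,R=None,t=None):
    R=s["R"] if R is None else R; t=s["t"] if t is None else t
    u=cv2.undistortPoints(np.array([[px]],float),np.array(s["K"]),np.array(s["dist"]))[0,0]
    R=np.array(R); return -R.T@np.array(t), R.T@np.array([*u,1.])
def atz(s,px,z):
    c,d=ray(s,px); return c+d*(z-c[2])/d[2]
def tri(rs):
    A=0;b=0
    for c,d in rs:
        d=d/np.linalg.norm(d);P=np.eye(3)-np.outer(d,d);A=A+P;b=b+P@c
    return np.linalg.solve(A,b)
E
python3 - <<'E'
import pickle,numpy as np
from h import *
from scipy.spatial.transform import Rotation as Ro
from cell import manip
d=pickle.load(open("snap.pkl","rb"));T,S=d["top"],d["side"]
for n,a,b,z in(("plunger",(280.2,209.8),(283.8,197.9),.163),("gland",(329.4,191),(261.9,178.8),.089),("cap",(256.7,219.2),(291.8,228.3),.134)):
    print(n,atz(T,a,z),atz(S,b,z),tri([ray(T,a),ray(S,b)]))
for p in((40,210),(580,32),(714,402),(163,588)): print("corner",atz(T,(p[0]/5+230,p[1]/5+155),.012))
print("bowl",atz(T,(755/5+230,122/5+155),.106))
print(Ro.from_rotvec(manip.observe()["ee_rot"]).as_matrix())
E
```

```text
plunger [0.55208787 0.01849012 0.163     ] [0.54844169 0.02461306 0.163     ] [0.55067327 0.01857245 0.15755059]
gland [ 0.61886371 -0.13280894  0.089     ] [ 0.61740049 -0.12651894  0.089     ] [ 0.61895823 -0.13349328  0.08304073]
cap [0.52624163 0.08775383 0.134     ] [0.52533825 0.09579805 0.134     ] [0.52617329 0.08826221 0.12597308]
corner [0.60704809 0.15752305 0.012     ]
corner [ 0.72941509 -0.19751062  0.012     ]
corner [ 0.48541079 -0.28330726  0.012     ]
corner [0.36291892 0.07353338 0.012     ]
bowl [ 0.65416126 -0.29020461  0.106     ]
[[-6.70974529e-04  3.60390682e-01  9.32801215e-01]
 [-2.03754382e-03  9.32798996e-01 -3.60391290e-01]
 [-9.99997699e-01 -2.14243673e-03  1.08427441e-04]]
```

The three features agree with the lubricator frame: plate centre (0.546, -0.0625), expected plunger (0.550, 0.018), measured (0.551, 0.0185). Moving over it at the present height.

Emit:
servo_tool(rows=[0,-0.012,0.012,0,0,0,0,0,-0.035,0.035,0,0,0,0,0,-0.06,0.06,0,0,0,0,0,-0.085,0.085,0,0,0,0,0,-0.11,0.11,0,0,0,0,0,-0.135,0.135,0,0,0,0,0,-0.16,0.16,0,0,0,0,0,-0.185,0.185,0,0,0,0,0,-0.21,0.21,0,0,0,0,0,-0.235,0.235,0,0,0,0,0,-0.26,0.26,0,0,0,0,0,-0.28,0.28,0,0,0,0])

```text
t: 1.1
tcp_pos: [0.4222, 0.3108, 0.2311]
ee_rot: [0.29, 1.551, -0.292]
wrist_force: [0.4, -0.4, -0.3]
width: 0.002
```

Emit:
servo_tool(rows=[0,-0.02,0.02,0,0,0,0,0,-0.045,0.045,0,0,0,0,0,-0.07,0.07,0,0,0,0,0,-0.095,0.095,0,0,0,0,0,-0.12,0.12,0,0,0,0,0,-0.145,0.145,0,0,0,0,0,-0.17,0.17,0,0,0,0,0,-0.19,0.19,0,0,0,0,0,-0.21,0.21,0,0,0,0,0,-0.22,0.22,0,0,0,0,0,-0.228,0.227,0,0,0,0,0,-0.228,0.227,0,0,0,0])

```text
t: 2.1
tcp_pos: [0.5516, 0.0169, 0.2311]
ee_rot: [0.291, 1.551, -0.293]
wrist_force: [0.5, -0.8, -0.7]
width: 0.003
```

```bash
python3 - <<'E'
from cell import manip, vision
import cv2,pickle,numpy as np
from scipy.spatial.transform import Rotation as Ro
s=manip.observe()
print(s["t"],s["tcp_pos"],s["wrist_force"],s["width"],s["joint_pos"],manip.pinch_z)
print(Ro.from_rotvec(s["ee_rot"]).as_matrix())
d={n:vision.snapshot(n) for n in("wrist","top","side")}
pickle.dump((s,d),open("snap2.pkl","wb"))
a=cv2.resize(d["top"]["image"][150:280,230:400],(400,300)); b=cv2.resize(d["side"]["image"][130:280,200:400],(400,300))
w=cv2.resize(d["wrist"]["image"],(400,300))
cv2.imwrite("pics/m.png",np.vstack([np.hstack([a,b]),np.hstack([w,w*0])]))
E
```

```text
2.1 [0.55155112 0.01694852 0.23111125] [ 0.4923784  -0.80377811 -0.67956422] 0.002824464923870571 [-0.23253327  0.37762165  0.15568149  2.00700903 -0.08100553  0.7628767
  1.16899966] 0.0187
[[-1.16645039e-05  3.64185182e-01  9.31326555e-01]
 [-1.26381086e-03  9.31325806e-01 -3.64184905e-01]
 [-9.99999201e-01 -1.18126865e-03  4.49397733e-04]]
```

View pics/m.png

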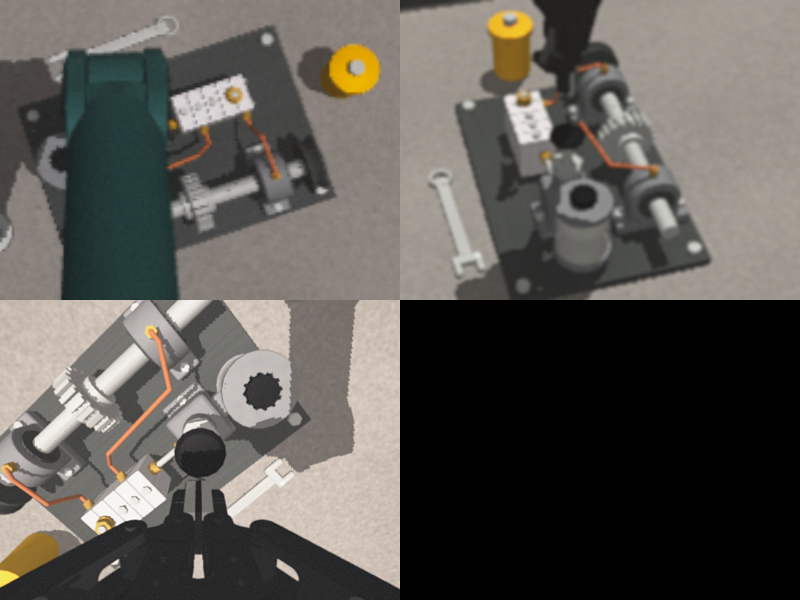

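All three cameras still see the gland. In the wrist view the button centre is at full-image (280,214), straight ahead of the fingertips. I'll check that against the earlier position.

```bash
python3 - <<'E'
import pickle,numpy as np,cv2
from h import *
from scipy.spatial.transform import Rotation as Ro
s,d=pickle.load(open("snap2.pkl","rb"));w=d["wrist"]
T=np.eye(4);T[:3,:3]=Ro.from_rotvec(s["ee_rot"]).as_matrix();T[:3,3]=s["tcp_pos"]
M=np.linalg.inv(T@np.array(w["T_tool_cam"]));w["R"]=M[:3,:3];w["t"]=M[:3,3]
print(atz(w,(280,214),.160), "gland",atz(w,(147,314),.089))
im=w["image"]
g=(im.max(2)<45).astype(np.uint8); g[250:]=0; n,l,st,c=cv2.connectedComponentsWithStats(g)
for i in range(1,n):
    if st[i,4]>300: print(st[i],c[i])
E
```

```text
[0.55062714 0.01961469 0.16      ] gland [ 0.61555712 -0.1283502   0.089     ]
[ 252  190   64   58 1866] [283.88960343 226.12057878]
```

The three views agree within 2 mm. Pressing, and watching the force.

Emit:
servo_tool(rows=[0.02,0.0015,-0.0017,0,0,0,0,0.045,0.0015,-0.0017,0,0,0,0,0.058,0.0015,-0.0017,0,0,0,0,0.066,0.0015,-0.0017,0,0,0,0,0.074,0.0015,-0.0017,0,0,0,0,0.08,0.0015,-0.0017,0,0,0,0,0.084,0.0015,-0.0017,0,0,0,0,0.086,0.0015,-0.0017,0,0,0,0,0.086,0.0015,-0.0017,0,0,0,0])

```text
t: 3.0
tcp_pos: [0.5486, 0.0239, 0.1462]
ee_rot: [0.288, 1.555, -0.287]
wrist_force: [-4.3, 0.8, 10.4]
width: 0.002
```

Emit:
servo_tool(rows=[0.002,0,0,0,0,0,0,0.004,0,0,0,0,0,0,0.004,0,0,0,0,0,0])

```text
t: 3.25
tcp_pos: [0.5486, 0.0239, 0.144]
ee_rot: [0.289, 1.555, -0.286]
wrist_force: [-7.4, 1.1, 21.1]
width: -0.003
```

It is on the stop (z 0.144, 21 N). Lifting clear, correcting 4 mm sideways, then checking the pin.

Emit:
servo_tool(rows=[-0.012,0,0,0,0,0,0,-0.025,0,0,0,0,0,0,-0.034,0,0,0,0,0,0,-0.034,-0.004,0.0035,0,0,0,0,-0.034,-0.004,0.0035,0,0,0,0,-0.034,-0.004,0.0035,0,0,0,0])

```text
t: 3.75
tcp_pos: [0.5518, 0.0164, 0.1749]
ee_rot: [0.289, 1.552, -0.29]
wrist_force: [0.0, -0.2, 0.3]
width: -0.006
```

```bash
cat > look.py <<'E'
import sys,cv2,pickle,numpy as np
from cell import manip,vision
s=manip.observe();print(s["t"],s["tcp_pos"],s["wrist_force"])
d={n:vision.snapshot(n) for n in("side","top","wrist")}
pickle.dump((s,d),open(f"l{sys.argv[1]}.pkl","wb"))
z=lambda i,x,y,w,h:cv2.resize(i[y:y+h,x:x+w],(400,300),interpolation=cv2.INTER_CUBIC)
cv2.imwrite(f"pics/l{sys.argv[1]}.png",np.vstack([np.hstack([z(d["side"]["image"],240,150,60,45),z(d["top"]["image"],300,170,60,45)]),np.hstack([z(d["wrist"]["image"],0,0,560,420),z(d["side"]["image"],220,120,160,120)])]))
E
python3 look.py 1
```

```text
3.75 [0.55180363 0.01639998 0.17494318] [ 0.04396483 -0.15659894  0.3386074 ]
```

View pics/l1.png

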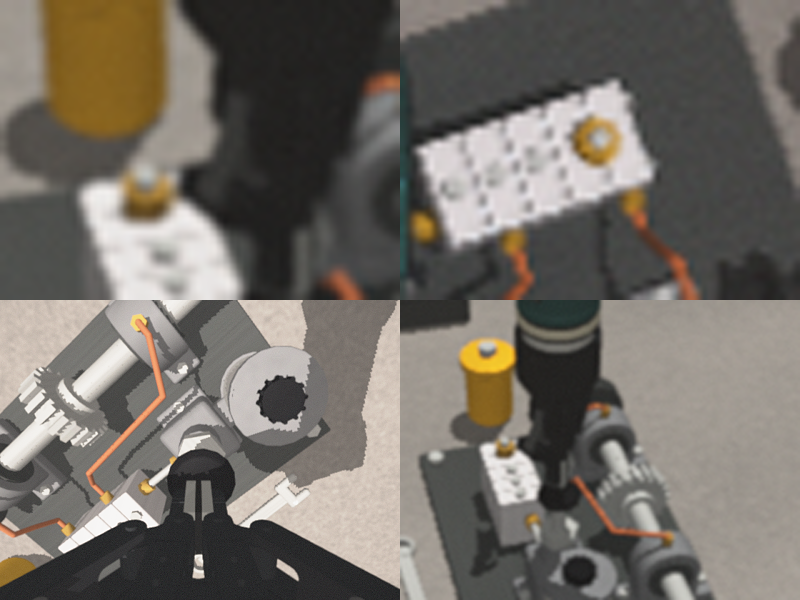

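The first stroke has raised the pin a few mm: it shows as grey above the gland at side crop (147,180), and the plunger followed back up. Second stroke.

Emit:
servo_tool(rows=[0.012,0,0,0,0,0,0,0.022,0,0,0,0,0,0,0.03,0,0,0,0,0,0,0.034,0,0,0,0,0,0,0.034,0,0,0,0,0,0,0.034,0,0,0,0,0,0])

```text
t: 4.4
tcp_pos: [0.5535, 0.0168, 0.144]
ee_rot: [0.291, 1.549, -0.289]
wrist_force: [-4.1, 0.3, 22.2]
width: 0.0
```

Emit:
servo_tool(rows=[-0.012,0,0,0,0,0,0,-0.024,0,0,0,0,0,0,-0.034,0,0,0,0,0,0,-0.034,0,0,0,0,0,0,-0.034,0,0,0,0,0,0,-0.034,0,0,0,0,0,0])

```text
t: 4.9
tcp_pos: [0.5511, 0.0167, 0.1744]
ee_rot: [0.289, 1.553, -0.29]
wrist_force: [-0.4, 0.5, -0.0]
width: 0.0
```

Emit:
servo_tool(rows=[0.012,0,0,0,0,0,0,0.022,0,0,0,0,0,0,0.03,0,0,0,0,0,0,0.034,0,0,0,0,0,0,0.034,0,0,0,0,0,0,0.034,0,0,0,0,0,0])

```text
t: 5.4
tcp_pos: [0.5531, 0.0167, 0.1439]
ee_rot: [0.29, 1.55, -0.289]
wrist_force: [-4.3, -0.0, 26.5]
width: -0.001
```

Emit:
servo_tool(rows=[-0.012,0,0,0,0,0,0,-0.024,0,0,0,0,0,0,-0.034,0,0,0,0,0,0,-0.034,0,0,0,0,0,0,-0.034,0,0,0,0,0,0,-0.034,0,0,0,0,0,0])

```text
t: 5.9
tcp_pos: [0.5509, 0.0167, 0.1742]
ee_rot: [0.289, 1.554, -0.29]
wrist_force: [0.4, 0.1, -0.0]
width: -0.002
```

```bash
python3 look.py 2
```

```text
5.9 [0.55091817 0.01665438 0.17423493] [ 0.36218476  0.05514132 -0.02330816]
```

View pics/l2.png

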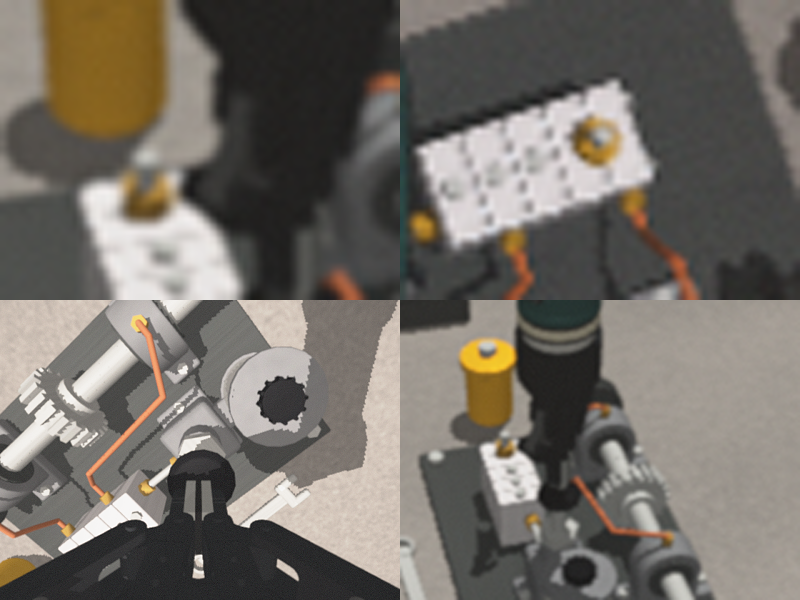

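After three strokes the pin stands higher (tip now at side crop (147,160)) but is not yet out. Two more strokes.

Emit:
servo_tool(rows=[0.012,0,0,0,0,0,0,0.022,0,0,0,0,0,0,0.03,0,0,0,0,0,0,0.034,0,0,0,0,0,0,0.034,0,0,0,0,0,0,0.034,0,0,0,0,0,0])

```text
t: 6.55
tcp_pos: [0.5534, 0.0167, 0.144]
ee_rot: [0.291, 1.549, -0.289]
wrist_force: [-3.6, 0.1, 20.9]
width: -0.001
```

Emit:
servo_tool(rows=[-0.012,0,0,0,0,0,0,-0.024,0,0,0,0,0,0,-0.034,0,0,0,0,0,0,-0.034,0,0,0,0,0,0,-0.034,0,0,0,0,0,0,-0.034,0,0,0,0,0,0])

```text
t: 7.05
tcp_pos: [0.5511, 0.0167, 0.1745]
ee_rot: [0.289, 1.553, -0.29]
wrist_force: [0.4, -1.2, -0.0]
width: -0.0
```

Emit:
servo_tool(rows=[0.012,0,0,0,0,0,0,0.022,0,0,0,0,0,0,0.03,0,0,0,0,0,0,0.034,0,0,0,0,0,0,0.034,0,0,0,0,0,0,0.034,0,0,0,0,0,0])

```text
t: 7.55
tcp_pos: [0.553, 0.0167, 0.1439]
ee_rot: [0.29, 1.55, -0.289]
wrist_force: [-5.1, 0.5, 25.7]
width: 0.0
```

Emit:
servo_tool(rows=[-0.012,0,0,0,0,0,0,-0.024,0,0,0,0,0,0,-0.034,0,0,0,0,0,0,-0.034,0,0,0,0,0,0,-0.034,0,0,0,0,0,0,-0.034,0,0,0,0,0,0,-0.034,0,0,0,0,0,0,-0.034,0,0,0,0,0,0,-0.034,0,0,0,0,0,0,-0.034,0,0,0,0,0,0,-0.034,0,0,0,0,0,0,-0.034,0,0,0,0,0,0])

```text
t: 8.55
tcp_pos: [0.5519, 0.0167, 0.1752]
ee_rot: [0.289, 1.552, -0.289]
wrist_force: [-0.1, 0.4, 0.4]
width: 0.002
```

```bash
python3 look.py 3
```

```text
8.55 [0.55189951 0.01665683 0.17520449] [-0.09331726  0.42798602  0.43247578]
```

View pics/l3.png

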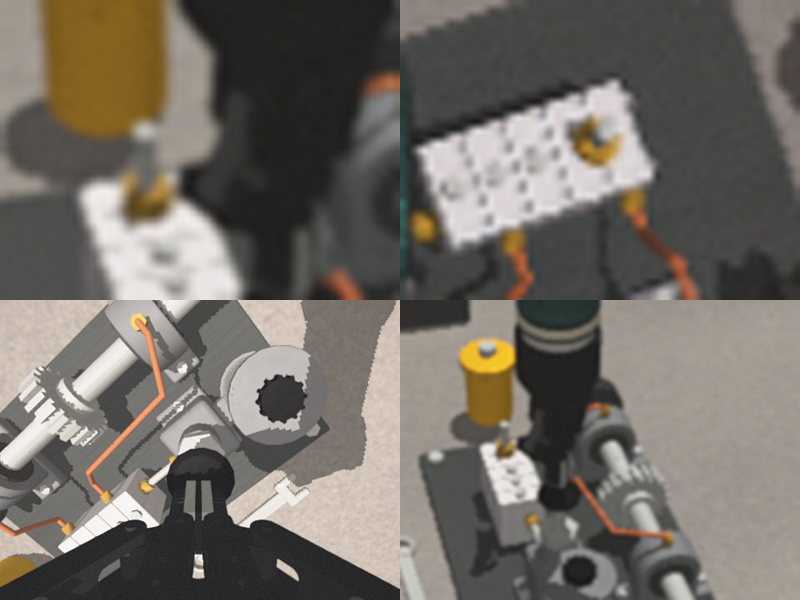

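The pin now shows as a long rod with its tip at side crop (147,130). I'll compute its height from that.

```bash
python3 - <<'E'
import pickle,numpy as np,cv2
s,d=pickle.load(open("l3.pkl","rb"))
for n,o in(("side",(240,150)),("top",(300,170))):
    c=d[n]
    for h in(0,2,7,20,24,30):
        p=cv2.projectPoints(np.array([[.6178,-.1325,.089+h/1e3]]),cv2.Rodrigues(np.array(c["R"]))[0],np.array(c["t"]),np.array(c["K"]),np.array(c["dist"]))[0].ravel()
        print(n,h,((p-o)*6.667).round())
E
```

```text
side 0 [146. 183.]
side 2 [146. 179.]
side 7 [146. 170.]
side 20 [145. 145.]
side 24 [145. 138.]
side 30 [144. 127.]
top 0 [195. 142.]
top 2 [196. 142.]
top 7 [197. 140.]
top 20 [200. 136.]
top 24 [202. 135.]
top 30 [203. 133.]
```

The tip height works out at about 29 mm, so the pin is out (30 mm expected). One more harmless stroke will confirm it stays put, then I'll retreat upward.

Emit:
servo_tool(rows=[0.012,0,0,0,0,0,0,0.022,0,0,0,0,0,0,0.03,0,0,0,0,0,0,0.034,0,0,0,0,0,0,0.034,0,0,0,0,0,0,0.034,0,0,0,0,0,0])

```text
t: 9.2
tcp_pos: [0.5539, 0.0168, 0.144]
ee_rot: [0.291, 1.548, -0.288]
wrist_force: [-2.2, -0.0, 16.7]
width: -0.002
```

Emit:
servo_tool(rows=[-0.012,0,0,0,0,0,0,-0.024,0,0,0,0,0,0,-0.04,0,0,0,0,0,0,-0.06,0,0,0,0,0,0,-0.08,0,0,0,0,0,0,-0.09,0,0,0,0,0,0,-0.094,0,0,0,0,0,0,-0.094,0,0,0,0,0,0,-0.094,0,0,0,0,0,0,-0.094,0,0,0,0,0,0,-0.094,0,0,0,0,0,0,-0.094,0,0,0,0,0,0])

```text
t: 10.2
tcp_pos: [0.5514, 0.0166, 0.2344]
ee_rot: [0.289, 1.553, -0.29]
wrist_force: [-0.1, -0.7, -0.2]
width: 0.002
```

```bash
python3 look.py 4; python3 - <<'E'
import pickle,numpy as np
g=lambda k:pickle.load(open(f"l{k}.pkl","rb"))[1]["side"]["image"].astype(int)
for k in(2,3,4): print(k,g(k)[164:182,262].sum(1), "diff vs l3",np.abs(g(k)-g(3))[160:185,256:268].max())
E
```

```text
10.2 [0.55137418 0.01662787 0.23435658] [-0.14312465 -0.65521535 -0.20039841]
2 [237 233 236 234 251 308 390 454 521 571 481 338 294 307 331 326 263 209] diff vs l3 120
3 [237 232 233 268 414 531 475 344 306 310 315 303 304 313 330 325 264 204] diff vs l3 0
4 [239 236 232 269 409 530 469 341 304 308 309 298 302 311 331 323 270 206] diff vs l3 181
```

View pics/l4.png

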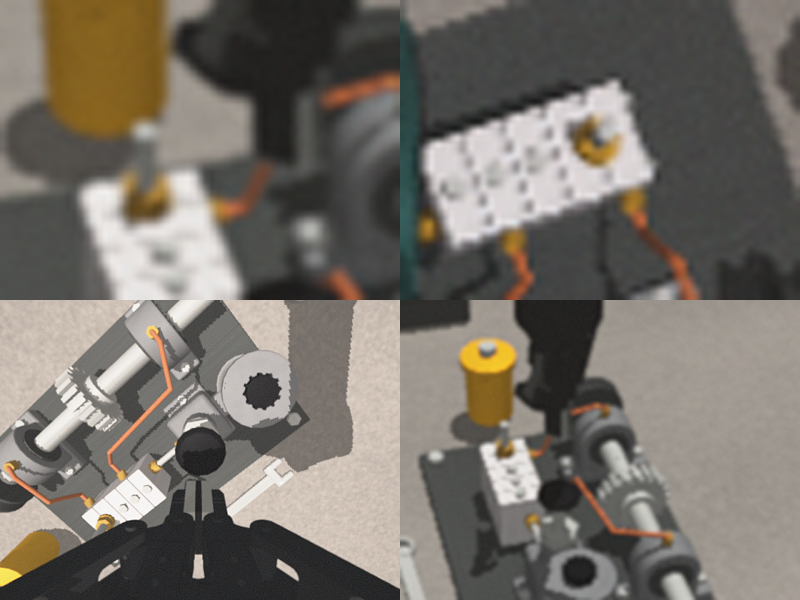

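The pin did not move with the extra stroke, so it is fully out. The plunger looks the same as before the first press, and the hand is well clear above it. Handing in.

```bash
python3 -c "
from cell import manip
print(manip.finish_job())"
```

```text
the job is handed in; nothing more can be done
None
```

The indicator pin is out, and I handed the job in at about 10 s of the 51 s allowed. I gave the plunger six full strokes with the shut fingertips. Each reached the stop, with the fingertips at 0.144 m and 17–27 N on the wrist. The hand lifted clear after every stroke.

**Last checks:**
- **Pin:** its tip measured about 29 mm above the gland after the fifth stroke (30 mm is fully out). The sixth stroke did not move it, so it had already popped.
- **Plunger and hand:** the plunger looks back up, judged by eye against the wrist picture taken before the first press. The hand is about 70 mm above it with no contact force.
- **Loose parts:** the bowl looks unmoved, and so does the part of the spanner in view. I did not re-check the bearing ring, which was out of the last crops. I never clearly saw the bolt in the pictures, but the hand stayed far above its height throughout.

**Disagreement:** on the first press the fingertips drifted to about 5 mm off the plunger's axis. I corrected this before the second stroke, after which they stayed within about 3 mm. The camera measurements of the plunger agreed within 2 mm, except the side view alone, which was about 6 mm off in y.

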